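# Put the spring and hood back on the kitchen mill

## Task

Reassemble the box mill after cleaning: thread the coil spring down over the flat-sided spindle until it stands on the mill's deck, twisting it a little whenever it snags, then set the wooden hood over the spindle end so that it rests level on the spring, and let go of it. Next press the hood down from above as far as it goes, without gripping it, and let it spring back; last of all push the mill's drawer fully shut. Leave the canister and the jug where they stand.

Things in the scene. Friction and masses are not known exactly. Their poses are not given: they have to be found in the camera images.
- mill: Light oak box mill, fixed to the counter, 150 x 150 mm and 80 mm high. Origin: centre of its underside. Its +x points to its back, its drawer front faces its -x, z is up. A steel spindle stands upright on its flat deck (top at 80 mm), 15 mm behind the centre.
- spindle_foot (a point): Point on the mill's deck (80 mm above the counter) at the axis of the spindle; axes as the mill's. The spindle is a flat-sided steel bar 68 mm tall, 8 mm thick along the mill's x, 16 mm wide along the mill's y, with rounded edges (all within a 16 mm circle) and a rounded end. Its flats run the whole height.
- spindle_tip (a point): Top of the spindle, 68 mm above the deck.
- spring_mid (a point): Loose steel compression spring standing upright on the counter; this point is on its axis half-way up (25 mm above its lower end), z up. 50 mm long, 25 mm outside and about 18 mm inside diameter, 3 mm wire, 75 g, about 1 N/mm. Grasp it round its coils; it is stiff sideways.
- spring_slot (a point): Centre of the spring's lower end. A steel washer with a slot 12 mm wide along this point's x and 18 mm long along its y closes each end of the spring (slots in line, both ends alike), so it passes the spindle only when its y lies along the mill's y, either way round, within about 15 degrees; otherwise it stops on the spindle end and must be twisted.
- hood_mid (a point): Loose turned brown wooden hood standing upright on the counter; this point is on its axis half-way up (31 mm above its underside). 62 mm high, 44 mm diameter over the lower 49 mm, rounded off above to a flat top of 20 mm diameter, 85 to 170 g.
- hood_bore (a point): Centre of the hood's underside: mouth of an unseen central blind bore, 18.5 mm diameter, 26 mm deep. Seated, the hood rests on the spring with this point about 49 mm above the deck, and can be pressed some 6 mm lower, where the bore's end meets the spindle end.
- drawer (a joint): How far the mill's drawer is out, m: 0 fully shut, at most 0.09. Slides along the mill's x; stays where left, about 1.5 N to push.
- knob_end (a point): Centre of the outer end of the drawer's steel knob (22 mm diameter, stands 22 mm out from the drawer front, axis along the mill's x), 36 mm above the counter; moves with the drawer. Shut, it is 97 mm in front of the mill's centre.
- canister: Aluminium canister, 70 mm diameter, 95 mm high, bystander. Origin: centre of its underside.
- jug: White ceramic jug with a handle, 72 mm diameter, 105 mm high, bystander. Origin: centre of its underside.
Mind the look-alikes: they are no part of the job. There is more than one size of the mill; the one meant has the size given above.

How it is judged:
By the outcome, as a careful person would: the job done as asked, in the order asked, and still so for the second after the job is handed in, with the robot touching nothing.
It also fails if it takes over 64 s, if anything falls off the work surface, if the arm or the gripper's body presses on something with over 40 N, if the wrist force passes 120 N, or if a joint passes its speed limit or range.

## Robot

A 7-joint arm with a two-finger parallel gripper is mounted at the origin on the work surface. World frame = base frame: x ahead of the robot, y to its left, z up, the work surface at z = 0. Lengths are in m, angles in rad, forces in N, time in s.
With the tool pointing down it reaches from about 0.4 to 0.875 m from the base axis. Payload 19.3 kg.
Tool frame: the origin (TCP) lies midway between the tips of the shut fingers; the grasp point (between the pads) lies 19 mm behind it; z points along the fingers, y is the line along which they close (so a half turn about z gives the same grasp; the last joint's range is limited). The gripper opens to 85 mm and grips with 20 to 120 N. Pads are 22 mm wide; open, the fingers measure 114 mm over their backs; the gripper's body (76 mm by 85 mm) begins 54 mm behind the grasp point. The pads swing forward as they close: fully open they stand 13 mm farther back than shut.
Start: joints at [1.079, 0.521, -0.036, 1.599, 0.021, 1.021, -0.113], TCP at [0.256, -0.57, 0.231] pointing down, gripper open.
Joint ranges: [-2.91, 2.91], [-0.3, 2.13], [-1.5, 1.42], [0.17, 2.43], [-1.26, 4.41], [0.16, 1.93], [-2.52, 2.52]. Speed limits (rad/s): [1.89, 1.89, 2.39, 2.39, 3.01, 3.01, 3.01].

## Interface

Orientations are given as [roll, pitch, yaw] about the fixed x, y, z axes, in that order (R = Rz(yaw) Ry(pitch) Rx(roll)).
In Python, from workcell import * gives the robot as it stands. The module is installed in compiled form; this text tells all that it offers.
- The arm moves only by the tool play_rows, never from a script. Its argument "deltas" is a list of rows, each a list of 7 numbers: the shift along the tool's x, y, z in units of 500 mm (1.0 is 500 mm), then the turn, a rotation vector about the tool's x, y, z in units of 120 degrees (1.0 is 120 degrees), then the closure, from 0 (fully open) to 1 (shut). A call has 1 to 10 rows; each row is the pose to reach, as a shift and turn from the pose commanded when the call began, along the tool's axes at that moment; what a row does not reach only later rows make up. A row lasts 1/10 s, in which the tool goes at most 50 mm and 8.59 degrees, less where a joint would pass 70% of its speed; a pose out of reach is approached as far as the arm can. A call with a number of a shift or a turn outside -1 to 1 is refused whole. A call with a gripper value outside its range is refused whole. The fingers move at their own pace and stop on an object; "newtons" is the grip in N (left out, the last holds). Time passes only in rows, so rows that repeat a pose let the fingers close. It gives the time, the measured TCP pose, the force, the opening and the grip force at its end, in the units of the state.
- observe(): the state, without advancing time (a new reading comes with each control period).
- grab_frame(name): name is "side" or "top"; returns the picture (480x640x3 uint8, red, green, blue); there is no depth.
- get_calibration(name): a dict with "fovy" (degrees; the focal length in pixels is half the picture's height over the tangent of half this angle, whatever the lens; pixels are square), "cx", "cy" (the principal point, pixels), "xyz" and "rotation" of the camera in the world. Camera axes: x right, y down, z forward; pixel columns grow to the right and rows downward; lengths in m; the calibration is good to about 2 mm. A picture is of the moment at which its call begins. get_calibration takes no time and is no camera call.
- job_done(): hands the job in; it is judged then, once.
The state is a dict: "clock": time; "qpos": joint angles; "qd": joint speeds; "joint_efforts": joint torques, N m; "position": TCP position; "tool_rot": TCP orientation; "force": force on the tool from outside, world axes, zero at the start; "moment": the same for the moment, N m; "grip_width": finger opening in m; "finger_force": force on a finger pad.
Only numpy, scipy, OpenCV 4.12 (cv2) and the standard library are available. Lean on these libraries where they do the work, as an engineer would, in place of code of your own. Each camera call takes 0.05 s, during which the arm holds its last target. There are 200 camera calls.

## Working session

There is one attempt and no reset: what is moved stays moved. The work goes in short steps, Python scripts to look and compute and a tool call to move; the robot and the scene stay as the last step left them, time stands still between calls to the robot, and variables do not carry over. Pictures are saved under pics/ and viewed, at most 12 in all, crops included, and the job is handed in when it is done.

Besides the shell and the picture viewer there is one more tool, called after ">>>" as name([rows], argument=value, ...), one row to a line, values as JSON. play_rows: Moves the arm, as the interface text tells. Its arguments: {"type":"object","properties":{"deltas":{"type":"array"},"newtons":{"type":"number"}},"required":["deltas"]}

```bash
mkdir -p pics; python3 - <<'E'
from workcell import *
import cv2
for n in("side","top"):
    f=grab_frame(n); cv2.imwrite(f"pics/{n}0.png",f[:,:,::-1]); print(n,get_calibration(n))
s=observe();print(s["clock"],s["position"],s["tool_rot"],s["force"],s["grip_width"])
E
```

```text
side {'fovy': 54.83670597217058, 'cx': 308.5809472659165, 'cy': 244.40408079794912, 'xyz': array([ 0.41055433, -0.57034626,  0.72953742]), 'rotation': array([-2.37778089,  0.01828431, -0.22718756])}
top {'fovy': 48.45880433575847, 'cx': 324.6322384514289, 'cy': 231.97908805403804, 'xyz': array([0.43102246, 0.00420175, 1.04877578]), 'rotation': array([-3.03184823, -0.02049086, -1.58609712])}
0.1 [ 0.25572213 -0.56997965  0.23079132] [-3.14060781e+00  8.28460384e-05  4.21779052e-01] [-0.38722391 -0.11815774 -0.09565791] 0.08559586531429177
```

View pics/top0.png

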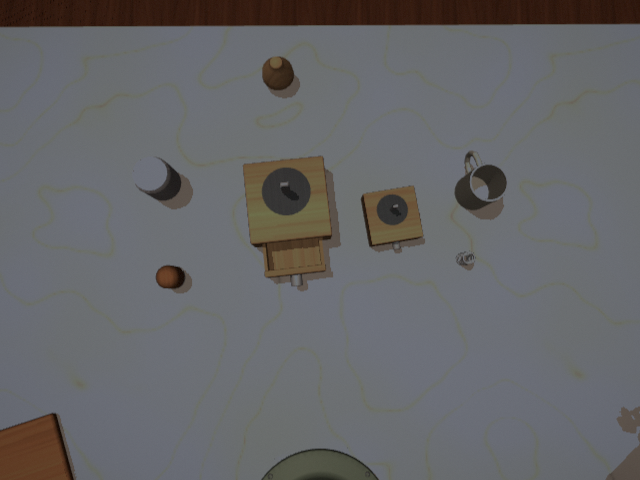

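View pics/side0.png

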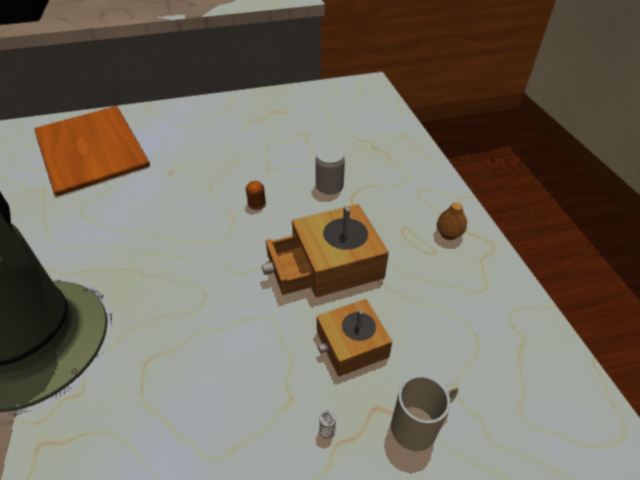

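The top picture shows the big mill with its deck at (288,200), knob at (296,280), and spindle near (285,188). The small look-alike mill is at (392,215).

The hood candidates are the turned brown one at (170,277) and the pear-shaped flask at (278,73). The only spring is at (467,258). The canister is at (157,178), and the jug at (483,187).

I choose the big mill because its side of about 83 px matches 150 mm, plus the hood at (170,277) and the spring at (467,258). I'll check these in a close crop.

```bash
cat > h.py <<'E'
import numpy as np, cv2
from scipy.spatial.transform import Rotation as R
from workcell import *
def cam(n):
    c=get_calibration(n); f=240/np.tan(np.radians(c["fovy"]/2))
    return f,c["cx"],c["cy"],np.array(c["xyz"]),R.from_euler("xyz",c["rotation"]).as_matrix()
def ray(n,u,v):
    f,cx,cy,o,M=cam(n); return o,M@np.array([(u-cx)/f,(v-cy)/f,1.])
def onz(n,u,v,z):
    o,d=ray(n,u,v); return o+d*(z-o[2])/d[2]
def proj(n,p):
    f,cx,cy,o,M=cam(n); q=M.T@(np.array(p)-o); return np.array([cx+f*q[0]/q[2],cy+f*q[1]/q[2]])
def two(a,b):  # a: top px, b: side px
    o1,d1=ray("top",*a);o2,d2=ray("side",*b)
    s=np.linalg.lstsq(np.c_[d1,-d2],o2-o1,rcond=None)[0]
    p,q=o1+s[0]*d1,o2+s[1]*d2
    return (p+q)/2,np.linalg.norm(p-q)
def crop(im,x,y,w,h,W,H): return cv2.resize(im[y:y+h,x:x+w],(W,H),interpolation=cv2.INTER_CUBIC)
E
python3 - <<'E'
from h import *
t=cv2.imread("pics/top0.png");s=cv2.imread("pics/side0.png")
A=np.hstack([crop(t,235,150,100,140,300,420), crop(s,255,195,140,105,500,375+45)])
B=np.hstack([crop(t,447,240,40,30,240,180),crop(s,310,400,36,48,135,180),crop(t,150,257,40,40,180,180),crop(s,236,171,40,40,180,180),np.zeros((180,65,3),np.uint8)])
cv2.imwrite("pics/c1.png",np.clip(np.vstack([A,B])*1.6,0,255).astype(np.uint8))
E
```

```text
(no output)
```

View pics/c1.png

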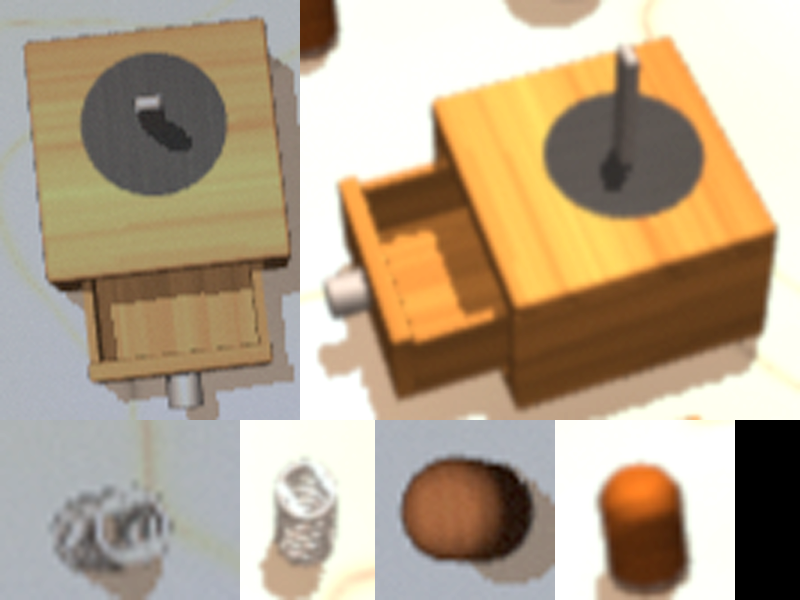

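```bash
python3 - <<'E'
from h import *
np.set_printoptions(precision=4,suppress=True)
T=[(243.7,165),(323.3,156.7),(331,237.3),(251.7,242.7)];S=[(359.2,204.5),(388,252.5),(315.8,272),(292.8,220)]
P=np.array([onz("top",u,v,.08) for u,v in T]);Q=np.array([onz("side",u,v,.08) for u,v in S])
for X in(P,Q):
  c=X.mean(0); ax=(X[0]+X[1]-X[2]-X[3])[:2]; print(X[:,:2].tolist(),c,np.degrees(np.arctan2(ax[1],ax[0])),[np.linalg.norm(X[i]-X[i-1]) for i in range(4)])
print("tip",two((284.3,184),(346.9,207.5)))
print("springtop",two((470,257.5),(327.3,417.9)),onz("top",470,257.5,.05),onz("side",327.3,417.9,.05))
def blob(n,box,f):
  im=cv2.imread(f"pics/{n}0.png");x,y,w,h=box;c=im[y:y+h,x:x+w].astype(int);m=f(c).astype(np.uint8)
  k,l,st,ce=cv2.connectedComponentsWithStats(m);i=1+st[1:,4].argmax();return st[i]+[x,y,0,0,0],ce[i]+[x,y]
red=lambda c:(c[...,2]>1.35*c[...,0])&(c[...,2]>30)
for n,b in(("top",(150,257,45,40)),("side",(236,171,40,45))):
  s,c=blob(n,b,red);print(n,s,c)
# silhouette prediction for hood centre
print("hoodmid",two((170,277),(256,195)))
t=cv2.imread("pics/top0.png");s=cv2.imread("pics/side0.png")
cv2.imwrite("pics/c2.png",np.hstack([crop(t,454,246,26,24,400,370),crop(s,315,406,26,24,400,370)]))
E
```

```text
[[0.6639220590042416, 0.13037426653459286], [0.6781120221364902, -0.01696091575300592], [0.5275476544654059, -0.028765412723131323], [0.5195906513037004, 0.11568402721305834]] [0.5973 0.0501 0.08  ] 5.133921286421841 [np.float64(0.14507707737662695), np.float64(0.1480169280637), np.float64(0.151026404846673), np.float64(0.14466842985667003)]
[[0.6692253775636792, 0.12635924403485888], [0.6810815109563058, -0.018916047990021667], [0.5361801067027518, -0.033135603099076594], [0.523330363508027, 0.11384712311294409]] [0.6025 0.047  0.08  ] 5.252195855828942 [np.float64(0.1464305579319548), np.float64(0.14575828748972758), np.float64(0.1455974337072989), np.float64(0.147543341784332)]
tip (array([0.6157, 0.0519, 0.147 ]), np.float64(0.0036758257096030536))
springtop (array([ 0.4899, -0.2909,  0.0519]), np.float64(0.0023970344101581034)) [ 0.4888 -0.2913  0.05  ] [ 0.4913 -0.2902  0.05  ]
top [156 266  23  23 429] [167.4615 276.7319]
side [246 181  19  33 517] [254.8356 196.4971]
hoodmid (array([0.4636, 0.2769, 0.0253]), np.float64(0.004850871540669913))
```

View pics/c2.png

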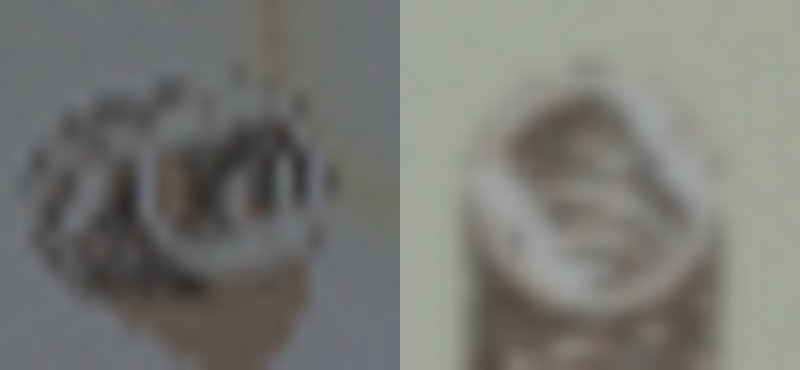

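```bash
cat >> h.py <<'E'
def go(x,y,z,yaw,base=None):
    """deltas in tool units from measured pose (or base=(pos,rpy)) to a tool-down pose, yaw in degrees"""
    s=observe(); p,r=(s["position"],s["tool_rot"]) if base is None else base
    M=R.from_euler("xyz",r); N=R.from_euler("xyz",[np.pi,0,np.radians(yaw)])
    d=M.inv().apply(np.array([x,y,z])-p)/.5; w=(M.inv()*N).as_rotvec()/np.radians(120)
    print("delta",np.round(d,4),np.round(w,4))
E
python3 - <<'E'
from h import *
np.set_printoptions(precision=4,suppress=True)
for a,b in(((328.65,412.5),(333.85,420.3)),((322.2,417),(326.05,421.6))):
  d=(onz("side",*b,.05)-onz("side",*a,.05))[:2];print(np.degrees(np.arctan2(d[1],d[0])),np.linalg.norm(d))
print("ring side",onz("side",327.7,418.3,.05))
print("jug rim centre top",onz("top",487,182,.105),"side",onz("side",422,398,.105))
# hood: predicted silhouette bbox centres from a guess
a=np.linspace(0,2*np.pi,60)
def sil(n,c):
  pts=[proj(n,[c[0]+r*np.cos(t),c[1]+r*np.sin(t),z]) for r,z in((.022,0),(.022,.049),(.018,.057),(.010,.062)) for t in a]
  p=np.array(pts);return p.min(0),p.max(0)
for c in((.4636,.2769),(.463,.283),(.47,.28)):
  print(c,[np.r_[sil(n,c)] for n in("top","side")])
for nm,t in(("spring",(.4899,-.2909,.10,60)),):go(*t)
print(observe()["clock"])
E
```

```text
-71.40305303481246 0.014085071783308083
-64.5409568979849 0.00897066258454847
ring side [ 0.4917 -0.2909  0.05  ]
jug rim centre top [ 0.6219 -0.3122  0.105 ] side [ 0.622  -0.3163  0.105 ]
(0.4636, 0.2769) [array([154.7369, 263.5242, 184.876 , 287.4221]), array([244.4206, 179.702 , 265.2332, 209.4217])]
(0.463, 0.283) [array([151.4238, 263.8932, 181.7269, 287.7801]), array([243.8196, 178.1625, 264.576 , 207.7916])]
(0.47, 0.28) [array([153.1249, 260.1135, 183.3227, 284.141 ]), array([246.9837, 178.4746, 267.6567, 208.1277])]
delta [ 0.6558 -0.3172  0.2618] [-0.0005 -0.0001 -0.2986]
0.1
```

The close crop shows the spring's top ring in the side view, centred at about (327.7,418). Its slot runs down to the right, at a yaw of about -68°. The spring, hood and jug positions all agree with the given sizes, so I'm moving above the spring.

>>> play_rows([
  [0.656, -0.317, 0.262, 0, 0, -0.548, 0],
  [0.656, -0.317, 0.262, 0, 0, -0.548, 0],
  [0.656, -0.317, 0.262, 0, 0, -0.548, 0],
  [0.656, -0.317, 0.262, 0, 0, -0.548, 0],
  [0.656, -0.317, 0.262, 0, 0, -0.548, 0],
  [0.656, -0.317, 0.262, 0, 0, -0.548, 0],
  [0.656, -0.317, 0.262, 0, 0, -0.548, 0],
  [0.656, -0.317, 0.262, 0, 0, -0.548, 0.3],
  [0.656, -0.317, 0.262, 0, 0, -0.548, 0.3],
  [0.656, -0.317, 0.262, 0, 0, -0.548, 0.3],
], newtons=20)

```text
clock: 1.1
position: [0.4901, -0.2909, 0.0998]
tool_rot: [-3.141, -0.001, 1.57]
force: [-0.9, -0.8, 0.5]
grip_width: 0.0599
finger_force: 0.0
```

```bash
python3 - <<'E'
from h import *
s=observe();print(s["clock"],s["position"],s["tool_rot"],s["qpos"],s["grip_width"],s["force"])
go(.4905,-.2908,.012,90)
E
```

```text
1.1 [ 0.49013556 -0.29085554  0.09980618] [-3.14057079e+00 -5.40937318e-04  1.56998339e+00] [ 0.66797817  0.62486018 -0.33251561  1.84035495  0.29178492  0.72540544
  0.17279051] 0.05993856479514656 [-0.916948   -0.79053597  0.51838633]
delta [0.     0.0009 0.1756] [-0.0005 -0.0003 -0.0004]
```

>>> play_rows([
  [0, 0.001, 0.08, 0, 0, 0, 0.3],
  [0, 0.001, 0.15, 0, 0, 0, 0.3],
  [0, 0.001, 0.176, 0, 0, 0, 0.3],
  [0, 0.001, 0.176, 0, 0, 0, 0.4],
  [0, 0.001, 0.176, 0, 0, 0, 1],
  [0, 0.001, 0.176, 0, 0, 0, 1],
  [0, 0.001, 0.176, 0, 0, 0, 1],
  [0, 0.001, 0.176, 0, 0, 0, 1],
  [0, 0.001, 0.176, 0, 0, 0, 1],
  [0, 0.001, 0.176, 0, 0, 0, 1],
], newtons=40)

```text
clock: 2.1
position: [0.4912, -0.2917, 0.0128]
tool_rot: [3.141, 0.001, 1.569]
force: [1.9, -3.2, 5.0]
grip_width: 0.0229
finger_force: 39.1
```

```bash
python3 - <<'E'
from h import *
s=observe();print(s["clock"],s["position"],s["tool_rot"],s["grip_width"],s["force"],s["finger_force"])
go(.4905,-.2908,.215,73)
go(.6155,.0512,.215,73)
E
```

```text
2.1 [ 0.49117012 -0.29169994  0.01276032] [3.14055198e+00 6.19385773e-04 1.56930423e+00] 0.022939307421995098 [ 1.90237636 -3.19007735  4.96342954] 39.13796281500254
delta [ 0.0015 -0.0009 -0.4045] [0.0005 0.0002 0.141 ]
delta [ 0.6859  0.2481 -0.4046] [0.0005 0.0002 0.141 ]
```

>>> play_rows([
  [0, 0, -0.1, 0, 0, 0, 1],
  [0, 0, -0.2, 0, 0, 0, 1],
  [0, 0, -0.3, 0, 0, 0, 1],
  [0.05, 0.02, -0.354, 0, 0, 0.05, 1],
  [0.14, 0.05, -0.354, 0, 0, 0.1, 1],
  [0.23, 0.085, -0.354, 0, 0, 0.141, 1],
  [0.32, 0.115, -0.354, 0, 0, 0.141, 1],
  [0.41, 0.148, -0.354, 0, 0, 0.141, 1],
  [0.5, 0.18, -0.354, 0, 0, 0.141, 1],
  [0.58, 0.21, -0.354, 0, 0, 0.141, 1],
])

```text
clock: 3.1
position: [0.596, 0.0012, 0.189]
tool_rot: [-3.14, -0.0, 1.275]
force: [0.8, 0.2, -0.1]
grip_width: 0.023
finger_force: 39.6
```

```bash
python3 - <<'E'
from h import *
s=observe();print(s["clock"],s["position"],s["tool_rot"])
go(.6155,.0512,.19,73)
E
```

```text
3.1 [0.59597906 0.00123176 0.18899047] [-3.14044723e+00 -3.56457458e-05  1.27526546e+00]
delta [ 0.107   0.0082 -0.002 ] [-0.0005 -0.      0.0006]
```

>>> play_rows([
  [0.07, 0.008, 0, 0, 0, 0, 1],
  [0.107, 0.008, 0, 0, 0, 0, 1],
  [0.107, 0.008, 0, 0, 0, 0, 1],
  [0.107, 0.008, 0, 0, 0, 0, 1],
])

```text
clock: 3.5
position: [0.615, 0.0478, 0.1889]
tool_rot: [-3.141, 0.001, 1.274]
force: [-0.2, -1.2, -0.5]
grip_width: 0.023
finger_force: 39.6
```

```bash
python3 - <<'E'
from h import *
s=observe();print(s["clock"],s["position"],s["tool_rot"],s["force"])
f=grab_frame("side")[:,:,::-1];g=grab_frame("top")[:,:,::-1];cv2.imwrite("pics/side1.png",f);cv2.imwrite("pics/top1.png",g)
cv2.imwrite("pics/c3.png",np.clip(np.hstack([crop(f,300,130,100,125,480,600),crop(g,250,150,66,125,320,600)])*1.5,0,255))
print(proj("side",[.6155,.0512,.148]),proj("side",[.6155,.0512,.08]))
E
```

```text
3.5 [0.61503931 0.04778797 0.18885725] [-3.14067086e+00  9.81285384e-04  1.27407167e+00] [-0.24117135 -1.22824231 -0.5244133 ]
[345.97108755 207.56387105] [344.59927408 233.20558086][ WARN:0@2.107] global loadsave.cpp:1063 imwrite_ Unsupported depth image for selected encoder is fallbacked to CV_8U.
```

View pics/c3.png

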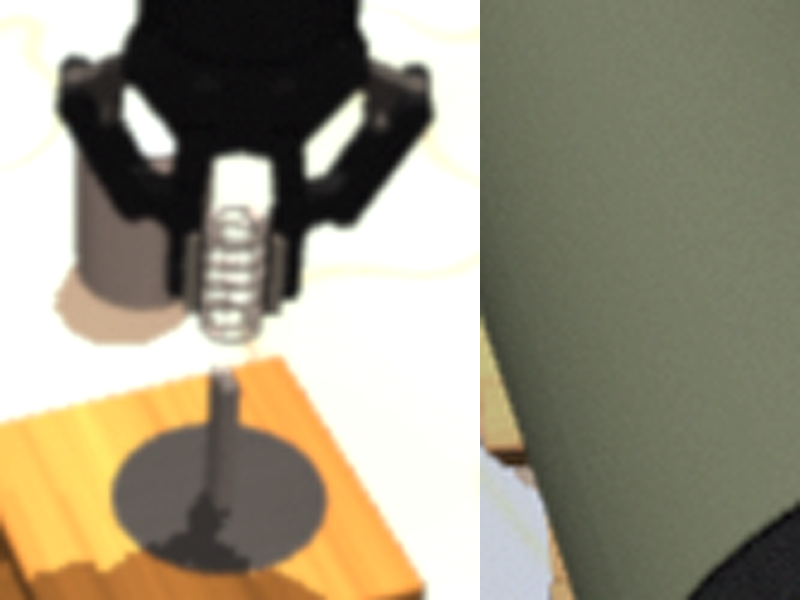

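The left crop shows the spring held upright, its lower end at crop (231,322), full-frame (348.1,197.1), just above the spindle tip at crop (224,378), full-frame (346.7,208.7). The top view is blocked by the arm.

```bash
python3 - <<'E'
from h import *
np.set_printoptions(precision=4,suppress=True)
s=observe();p=s["position"];print(s["clock"],p)
a=onz("side",348.1,197.1,p[2]-.0128);b=onz("side",346.7,208.7,.148);print(a,b,a-b, a-p)
print(proj("side",[p[0],p[1],p[2]-.0128]))
# spring axis columns & spindle columns from image
im=cv2.imread("pics/side1.png").astype(int)
for v in range(182,206,2): print(v, im[v,338:360].sum(1)//3)
for v in range(208,230,3): print(v, im[v,338:356].sum(1)//3)
E
```

```text
3.6 [0.6152 0.0469 0.1891]
[0.6173 0.0475 0.1763] [0.6159 0.0478 0.148 ] [ 0.0014 -0.0002  0.0283] [ 0.0021  0.0007 -0.0128]
[347.101  197.5224]
182 [ 28  48  50  42  53  80 113 128 115 109 114 116 121 116 105 107  93  54
  38  49  50  34]
184 [ 35  49  50  42  58  89 119 131 122 131 140 137 145 133 109  91  75  44
  37  50  49  30]
186 [ 34  50  49  41  63  97 125 121 111 112 114 116 119 111  95  91  85  52
  42  52  49  30]
188 [ 34  50  49  41  64  96 116 118 116 128 141 147 149 133 107  90  68  39
  42  52  48  26]
190 [ 39  51  50  47  77  97 111 116 108 101 108 115 119 111 101  88  64  40
  48  53  43  23]
192 [ 57  55  50  50  86 106 112 112 107 110 136 153 152 134 108  82  55  36
  48  56  64  80]
194 [ 87  76  68  57  75  83 101 110 102 101 110 109  95  93  93  89  68  48
  55  73 116 160]
196 [136 155 154 120  94  98 127 156 158 158 163 152 116  92  90  91 113 145
 157 160 165 172]
198 [173 175 169 142 114 110 112 115 115 121 124 119 111 101  89  99 129 162
 174 175 175 175]
200 [177 177 176 174 163 141 126 125 126 133 132 125 113 108 118 137 160 172
 174 175 175 175]
202 [176 177 176 176 176 175 172 168 165 163 163 162 159 155 156 163 170 172
 173 173 174 175]
204 [177 176 176 176 176 175 176 175 175 174 174 173 169 161 153 152 154 146
 139 136 141 159]
208 [153 147 147 142 132 106  86  89  96 102 100 109 118 119 118 118 118 118]
211 [126 125 127 127 119  85  54  52  66  73  71  75  99 114 119 119 117 117]
214 [126 127 126 125 117  82  53  47  52  56  58  75 108 117 117 118 120 118]
217 [118 117 117 115 104  70  49  48  54  56  59  77 105 116 118 116 115 118]
220 [63 62 62 62 59 49 45 48 54 56 57 60 62 63 63 66 70 74]
223 [62 62 61 60 56 48 45 49 55 57 58 59 60 61 62 61 61 61]
226 [61 62 62 62 57 49 47 50 55 57 58 61 62 61 62 62 61 62]
229 [62 63 62 61 54 47 47 51 56 57 60 61 63 63 63 63 63 62]
```

>>> play_rows([
  [0.0023, -0.0028, 0.03, 0, 0, 0, 1],
  [0.0023, -0.0028, 0.045, 0, 0, 0, 1],
  [0.0023, -0.0028, 0.05, 0, 0, 0, 1],
  [0.0023, -0.0028, 0.055, 0, 0, 0, 1],
  [0.0023, -0.0028, 0.06, 0, 0, 0, 1],
  [0.0023, -0.0028, 0.065, 0, 0, 0, 1],
  [0.0023, -0.0028, 0.07, 0, 0, 0, 1],
])

```text
clock: 4.3
position: [0.6147, 0.05, 0.1543]
tool_rot: [3.141, -0.0, 1.274]
force: [0.2, -0.3, -0.6]
grip_width: 0.0228
finger_force: 39.6
```

```bash
python3 - <<'E'
from h import *
s=observe();print(s["clock"],s["position"],s["force"],s["moment"])
f=grab_frame("side")[:,:,::-1];cv2.imwrite("pics/side2.png",f)
s=observe();print(s["clock"],s["position"],s["force"],s["moment"],s["finger_force"])
E
```

```text
4.3 [0.61467502 0.05004229 0.1543116 ] [ 0.21252057 -0.26641114 -0.64573883] [ 0.02852051 -0.01992261  0.0374688 ]
4.35 [0.61444789 0.04997143 0.15384379] [-0.71454407 -1.07664579 -1.97326161] [-0.02979901 -0.01612261  0.01174699] 39.57455742463935
```

>>> play_rows([
  [0, 0, 0.006, 0, 0, 0, 1],
  [0, 0, 0.012, 0, 0, 0, 1],
  [0, 0, 0.018, 0, 0, 0, 1],
  [0, 0, 0.024, 0, 0, 0, 1],
])

```text
clock: 4.75
position: [0.6145, 0.05, 0.142]
tool_rot: [-3.142, 0.0, 1.274]
force: [-0.6, -0.0, -0.2]
grip_width: 0.0234
finger_force: 39.6
```

```bash
python3 - <<'E'
from h import *
f=grab_frame("side")[:,:,::-1];cv2.imwrite("pics/side2.png",f)
s=observe();print(s["clock"],s["position"],s["tool_rot"],s["force"],s["moment"],s["finger_force"])
cv2.imwrite("pics/c4.png",np.clip(crop(f,310,170,75,75,600,600)*1.5,0,255).astype(np.uint8))
E
```

```text
4.8 [0.61432243 0.04999003 0.14151969] [-3.14094511e+00  2.46663706e-04  1.27419711e+00] [-0.27143213  0.09928326 -1.57595561] [0.01770856 0.03352244 0.01872884] 39.574472295935266
```

View pics/c4.png

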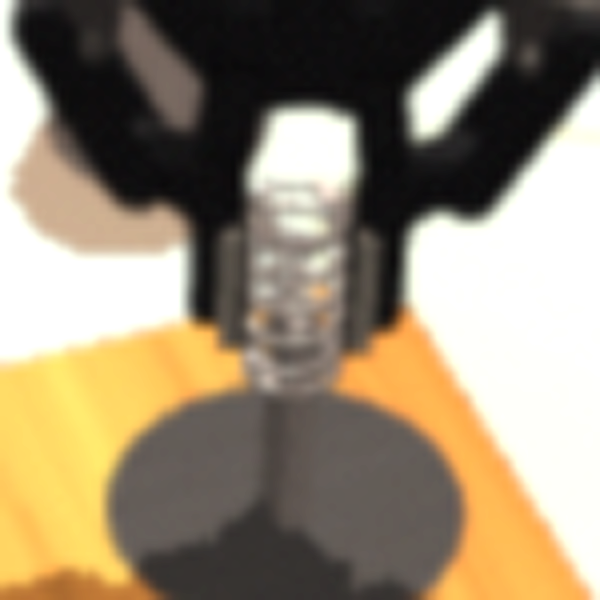

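The crop shows the spindle (columns 265-308) entering the spring (245-345), so it has threaded. The spring sits slightly to +x.

>>> play_rows([
  [-0.0005, -0.0015, 0.01, 0, 0, 0, 1],
  [-0.0005, -0.0015, 0.02, 0, 0, 0, 1],
  [-0.0005, -0.0015, 0.03, 0, 0, 0, 1],
  [-0.0005, -0.0015, 0.04, 0, 0, 0, 1],
  [-0.0005, -0.0015, 0.048, 0, 0, 0, 1],
  [-0.0005, -0.0015, 0.054, 0, 0, 0, 1],
  [-0.0005, -0.0015, 0.06, 0, 0, 0, 1],
])

```text
clock: 5.5
position: [0.6138, 0.05, 0.112]
tool_rot: [-3.142, -0.0, 1.274]
force: [0.3, -0.3, -1.3]
grip_width: 0.023
finger_force: 39.6
```

```bash
python3 - <<'E'
from h import *
f=grab_frame("side")
s=observe();print(s["clock"],s["position"],s["tool_rot"],s["force"],s["moment"],s["finger_force"])
E
```

```text
5.55 [0.61359487 0.04998944 0.11163654] [-3.14112197e+00  1.63889386e-04  1.27423450e+00] [-0.7970049   0.04113287 -1.06325927] [-0.0089315   0.0326095   0.04639896] 39.5743840187788
```

>>> play_rows([
  [0, 0, 0.006, 0, 0, 0, 1],
  [0, 0, 0.012, 0, 0, 0, 1],
  [0, 0, 0.018, 0, 0, 0, 1],
  [0, 0, 0.023, 0, 0, 0, 1],
  [0, 0, 0.028, 0, 0, 0, 1],
  [0, 0, 0.032, 0, 0, 0, 1],
  [0, 0, 0.035, 0, 0, 0, 1],
  [0, 0, 0.037, 0, 0, 0, 1],
  [0, 0, 0.037, 0, 0, 0, 1],
])

```text
clock: 6.45
position: [0.6138, 0.05, 0.0938]
tool_rot: [-3.142, -0.0, 1.274]
force: [-1.4, 0.8, -0.0]
grip_width: 0.0231
finger_force: 39.8
```

```bash
python3 - <<'E'
from h import *
f=grab_frame("side")
s=observe();print(s["clock"],s["position"],s["tool_rot"],s["force"],s["moment"],s["finger_force"])
E
```

```text
6.5 [0.61376854 0.0500281  0.09387906] [3.14157752e+00 2.91747657e-06 1.27418781e+00] [-1.26020488 -0.60479325  0.63433325] [0.0176531  0.15866721 0.03078286] 39.77043747261632
```

>>> play_rows([
  [0, 0, 0.002, 0, 0, 0, 1],
  [0, 0, 0.002, 0, 0, 0, 0.3],
  [0, 0, 0.002, 0, 0, 0, 0.3],
  [0, 0, 0.002, 0, 0, 0, 0.3],
  [0, 0, -0.05, 0, 0, 0, 0.3],
  [0, 0, -0.13, 0, 0, 0, 0.2],
  [0, 0, -0.22, 0, 0, 0, 0.1],
  [0, 0.09, -0.25, 0, 0, 0, 0],
  [0.08, 0.04, -0.25, 0, 0, 0, 0],
  [0.16, -0.04, -0.25, 0, 0, 0, 0],
])

```text
clock: 7.5
position: [0.6224, 0.1265, 0.2189]
tool_rot: [3.14, -0.001, 1.27]
force: [-0.4, 2.6, -0.4]
grip_width: 0.085
finger_force: 0.0
```

```bash
python3 - <<'E'
from h import *
f=grab_frame("side")[:,:,::-1];cv2.imwrite("pics/side3.png",f)
s=observe();print(s["clock"],s["position"],s["tool_rot"],s["force"],s["moment"],s["grip_width"])
cv2.imwrite("pics/c5.png",np.clip(np.hstack([crop(f,310,170,75,75,400,400),crop(f,236,171,40,40,400,400)])*1.4,0,255).astype(np.uint8))
go(.462,.274,.12,150)
E
```

```text
7.55 [0.61697157 0.13675842 0.21899436] [-3.13888368 -0.00426928  1.28083224] [-2.64051303 12.20224039  1.33310371] [ 0.62801414  0.08951412 -0.00757751] 0.08533191284194296
delta [ 0.1736 -0.3749  0.1997] [ 3.000e-04 -2.600e-03 -6.384e-01]
```

View pics/c5.png

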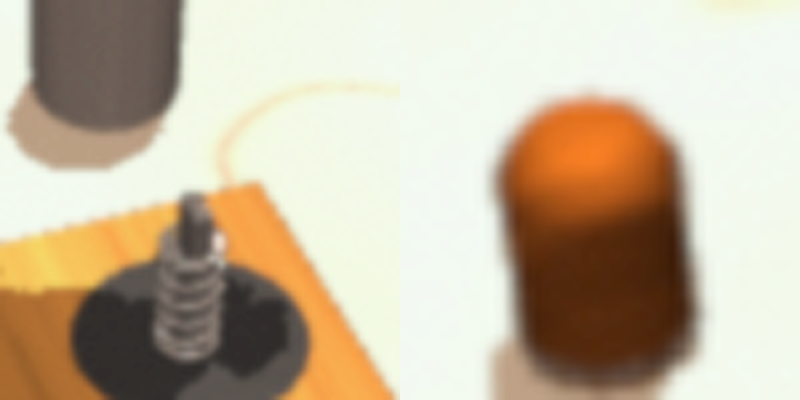

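The left crop shows the spring standing on the deck around the spindle, with the tip protruding at crop (193,200). The hood in the right crop is upright and undisturbed, spanning columns 246-266 and rows 180-209 full-frame.

```bash
python3 - <<'E'
from h import *
go(.4625,.2755,.12,180,(np.array([.618,.1323,.2185]),[np.pi,0,1.2742]))
E
```

```text
delta [ 0.183  -0.3811  0.197 ] [ 0.      0.     -0.8916]
```

>>> play_rows([
  [0.018, -0.038, 0, 0, 0, -0.07, 0],
  [0.036, -0.076, 0, 0, 0, -0.14, 0],
  [0.055, -0.114, 0, 0, 0, -0.21, 0],
  [0.073, -0.152, 0, 0, 0, -0.28, 0],
  [0.092, -0.19, 0.02, 0, 0, -0.35, 0],
  [0.11, -0.229, 0.05, 0, 0, -0.42, 0],
  [0.128, -0.267, 0.08, 0, 0, -0.49, 0],
  [0.146, -0.305, 0.11, 0, 0, -0.56, 0],
  [0.165, -0.343, 0.14, 0, 0, -0.63, 0],
  [0.183, -0.381, 0.15, 0, 0, -0.7, 0],
])

```text
clock: 8.55
position: [0.4646, 0.2699, 0.1426]
tool_rot: [-3.141, -0.001, 2.746]
force: [0.3, 0.4, 0.9]
grip_width: 0.0854
finger_force: 0.0
```

```bash
python3 - <<'E'
from h import *
b=(np.array([.618,.1323,.2185]),[np.pi,0,1.2742])
M=R.from_euler("xyz",b[1]);p=b[0]+M.apply([.0915,-.1905,.075]);r=(M*R.from_rotvec([0,0,np.radians(-84)])).as_euler("xyz");print(p,r)
s=observe();print(s["clock"],s["position"],s["tool_rot"],s["qpos"])
go(.4625,.2755,.011,180,(p,r))
E
```

```text
[0.46256025 0.27548165 0.1435    ] [3.14159265e+00 4.44089210e-16 2.74027657e+00]
8.55 [0.46457528 0.26990699 0.14263693] [-3.14062725e+00 -8.67687767e-04  2.74640588e+00] [-0.1233616   0.58858471 -0.71006892  1.88576997  0.50029835  0.85373105
  0.08613933]
delta [ 1.00e-04 -0.00e+00  2.65e-01] [-0.      0.     -0.1916]
```

>>> play_rows([
  [0, 0, 0, 0, 0, -0.07, 0],
  [0, 0, 0, 0, 0, -0.14, 0],
  [0, 0, 0.06, 0, 0, -0.192, 0],
  [0, 0, 0.13, 0, 0, -0.192, 0],
  [0, 0, 0.2, 0, 0, -0.192, 0],
  [0, 0, 0.25, 0, 0, -0.192, 0],
  [0, 0, 0.265, 0, 0, -0.192, 0],
  [0, 0, 0.265, 0, 0, -0.192, 0.3],
  [0, 0, 0.265, 0, 0, -0.192, 1],
  [0, 0, 0.265, 0, 0, -0.192, 1],
], newtons=30)

```text
clock: 9.55
position: [0.4664, 0.2702, 0.0126]
tool_rot: [3.141, 0.002, -3.141]
force: [0.1, 0.9, 0.5]
grip_width: 0.0443
finger_force: 0.8
```

>>> play_rows([
  [0, 0, 0, 0, 0, 0, 1],
  [0, 0, 0, 0, 0, 0, 1],
  [0, 0, 0, 0, 0, 0, 1],
])

```text
clock: 9.85
position: [0.4664, 0.2702, 0.0128]
tool_rot: [3.141, 0.002, -3.141]
force: [-1.3, -1.2, 8.9]
grip_width: 0.0435
finger_force: 29.3
```

```bash
python3 - <<'E'
from h import *
f=grab_frame("side")[:,:,::-1];cv2.imwrite("pics/side4.png",f)
s=observe();print(s["clock"],s["position"],s["tool_rot"],s["grip_width"],s["force"],s["finger_force"])
E
```

```text
9.9 [0.46640393 0.27015451 0.01277266] [ 3.14059521e+00  1.95724259e-03 -3.14103680e+00] 0.04328195651455311 [-1.29808944  0.01514384  8.72838761] 29.336553036700934
```

>>> play_rows([
  [0, 0, -0.07, 0, 0, 0, 1],
  [0, 0, -0.16, 0, 0, 0, 1],
  [0, 0, -0.25, 0, 0, 0, 1],
  [-0.02, -0.03, -0.32, 0, 0, 0, 1],
  [-0.07, -0.1, -0.36, 0, 0, 0, 1],
  [-0.12, -0.175, -0.36, 0, 0, 0, 1],
  [-0.17, -0.25, -0.36, 0, 0, 0, 1],
  [-0.22, -0.325, -0.36, 0, 0, 0, 1],
  [-0.265, -0.39, -0.36, 0, 0, 0, 1],
  [-0.298, -0.44, -0.36, 0, 0, 0, 1],
])

```text
clock: 10.9
position: [0.616, 0.0469, 0.1922]
tool_rot: [-3.141, 0.001, 3.14]
force: [0.2, 0.3, -0.6]
grip_width: 0.0433
finger_force: 31.3
```

>>> play_rows([
  [0, 0, 0, 0, 0, 0, 1],
  [0, 0, 0, 0, 0, 0, 1],
  [0, 0, 0, 0, 0, 0, 1],
])

```text
clock: 11.2
position: [0.6144, 0.0509, 0.1919]
tool_rot: [3.141, 0.0, -3.14]
force: [0.3, -0.1, -0.3]
grip_width: 0.043
finger_force: 31.3
```

```bash
python3 - <<'E'
from h import *
f=grab_frame("side")[:,:,::-1];cv2.imwrite("pics/side5.png",f)
s=observe();print(s["clock"],s["position"],s["tool_rot"],s["grip_width"],s["force"],s["finger_force"])
cv2.imwrite("pics/c6.png",np.clip(crop(f,310,150,80,90,533,600)*1.4,0,255).astype(np.uint8))
p=s["position"];print(proj("side",[p[0],p[1],p[2]-.0128]),proj("side",[p[0],p[1],p[2]+.02]),proj("side",[.6138,.05,.148]))
E
```

```text
11.25 [0.61443184 0.05096497 0.1918811 ] [ 3.14138927e+00  4.66135003e-04 -3.13925115e+00] 0.04327107474718869 [-0.1288946   0.57116232 -0.64098823] 31.276911825989373
[346.12571232 195.02804949] [346.8686283  180.86416871] [345.27860462 208.12531132]
```

View pics/c6.png

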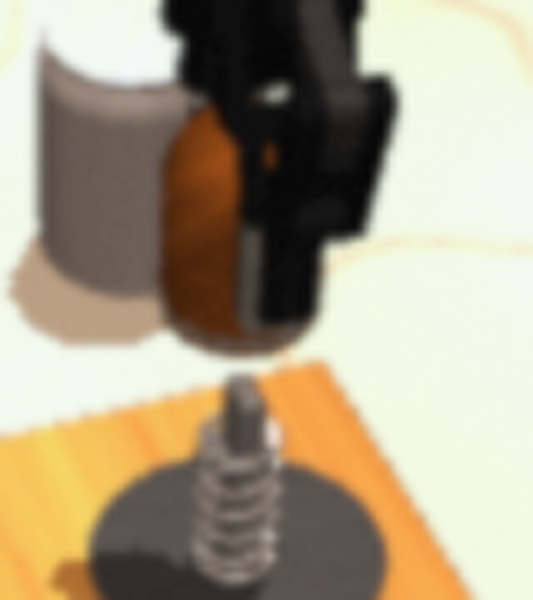

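The crop shows the hood held upright above the spindle. Its underside spans crop columns 162-318 with the rim bottom at row 357, and the spindle tip is at about (243,380). I'll measure the offset from pixel profiles.

```bash
python3 - <<'E'
from h import *
np.set_printoptions(precision=1,suppress=True,linewidth=200)
g=cv2.imread("pics/side5.png").astype(int).sum(2)//3
for v in (194,198,200,202,204): print(v,g[v,330:364])
print("col346",[(v,g[v,346]) for v in range(198,212)])
for v in (207,209,211,213,215): print(v,g[v,338:356])
p=observe()["position"];a=np.linspace(0,2*np.pi,90)
for (X,Y) in ((p[0],p[1]),(p[0]+.002,p[1]),(p[0],p[1]+.003)):
  q=np.array([proj("side",[X+.022*np.cos(t),Y+.022*np.sin(t),p[2]-.0128]) for t in a]);print(q.min(0),q.max(0))
for X in(.6138,.6155): print([proj("side",[X+dx,.05+dy,.145]) for dx,dy in((-.004,-.008),(.004,-.008),(-.004,.008),(.004,.008))])
E
```

```text
194 [ 87  89  88  75  52  32  28  28  29  30  31  31  32  33  32  34  45  49  37  18   9   8  10  11   9   9  16  59 126 162 170 172 172 172]
198 [114 114 113 110  90  68  51  46  42  37  33  32  32  33  33  38  46  51  45  30  24  24  28  35  38  45  77 129 161 171 172 172 172 172]
200 [119 129 139 156 162 154 122  81  60  55  49  44  45  44  42  41  43  47  47  45  48  51  58  61  76 114 151 167 171 172 172 172 173 172]
202 [166 171 172 173 173 172 171 163 154 135 109  87  78  70  62  61  61  62  66  67  70  86 107 138 155 166 170 170 171 171 172 172 172 172]
204 [174 173 173 173 173 173 173 173 173 173 171 168 165 161 157 156 156 156 158 158 157 154 148 149 151 144 136 133 137 156 169 171 172 172]
col346 [(198, np.int64(46)), (199, np.int64(43)), (200, np.int64(43)), (201, np.int64(53)), (202, np.int64(61)), (203, np.int64(103)), (204, np.int64(156)), (205, np.int64(155)), (206, np.int64(112)), (207, np.int64(90)), (208, np.int64(87)), (209, np.int64(83)), (210, np.int64(76)), (211, np.int64(65))]
207 [167 164 164 163 157 131  98  88  90  92 101 114 118 116 115 115 116 116]
209 [132 129 129 126 116  89  63  68  83  92  91  95 111 116 116 115 115 115]
211 [124 123 124 123 113  79  53  51  65  72  69  74  99 113 116 116 115 115]
213 [123 118 109 101  90  68  50  46  51  54  57  83 131 134 120 116 116 115]
215 [118 108  97  90  86  65  47  45  51  54  57  87 140 150 123 113 116 117]
[334.1 187.4] [358.2 203. ]
[335.2 187.2] [359.2 202.8]
[333.7 186.4] [357.7 201.9]
[array([344.3, 212.4]), array([348.5, 211.7]), array([342. , 206.9]), array([346.1, 206.2])]
[array([345.2, 212.3]), array([349.3, 211.6]), array([342.9, 206.8]), array([346.9, 206.1])]
```

>>> play_rows([
  [-0.0024, -0.001, 0.02, 0, 0, 0, 1],
  [-0.0024, -0.001, 0.04, 0, 0, 0, 1],
  [-0.0024, -0.001, 0.055, 0, 0, 0, 1],
  [-0.0024, -0.001, 0.06, 0, 0, 0, 1],
  [-0.0024, -0.001, 0.065, 0, 0, 0, 1],
  [-0.0024, -0.001, 0.07, 0, 0, 0, 1],
  [-0.0024, -0.001, 0.074, 0, 0, 0, 1],
])

```text
clock: 11.95
position: [0.6167, 0.0512, 0.1554]
tool_rot: [3.139, 0.002, -3.14]
force: [-2.7, 6.4, 18.3]
grip_width: 0.0432
finger_force: 33.0
```

```bash
python3 - <<'E'
from h import *
f=grab_frame("side")
s=observe();print(s["clock"],s["position"],s["tool_rot"],s["force"],s["moment"],s["finger_force"])
E
```

```text
12.0 [0.6167404  0.05134316 0.15497534] [ 3.13887593e+00  2.18420640e-03 -3.13974906e+00] [ 5.79341697 10.03658063 -4.78189831] [ 2.33140731 -1.32128479 -0.08183692] 31.331764601636678
```

>>> play_rows([
  [-0.001, 0.002, 0, 0, 0, 0, 1],
  [-0.001, 0.002, 0, 0, 0, 0, 1],
  [-0.001, 0.002, 0, 0, 0, 0, 1],
])

```text
clock: 12.3
position: [0.6171, 0.0517, 0.1547]
tool_rot: [3.14, 0.002, -3.14]
force: [3.0, 5.1, -1.3]
grip_width: 0.0432
finger_force: 31.6
```

```bash
python3 - <<'E'
from h import *
f=grab_frame("side")[:,:,::-1]
s=observe();print(s["clock"],s["position"],s["tool_rot"],s["force"],s["moment"],s["finger_force"])
cv2.imwrite("pics/c7.png",np.clip(crop(f,310,150,80,90,533,600)*1.4,0,255).astype(np.uint8))
E
```

```text
12.35 [0.61711723 0.05162118 0.15466292] [ 3.13971514e+00  1.56865398e-03 -3.14008954e+00] [ 3.78991173  5.26351162 -2.03527866] [ 1.32633704 -0.71205223 -0.04628758] 31.631498025963083
```

View pics/c7.png

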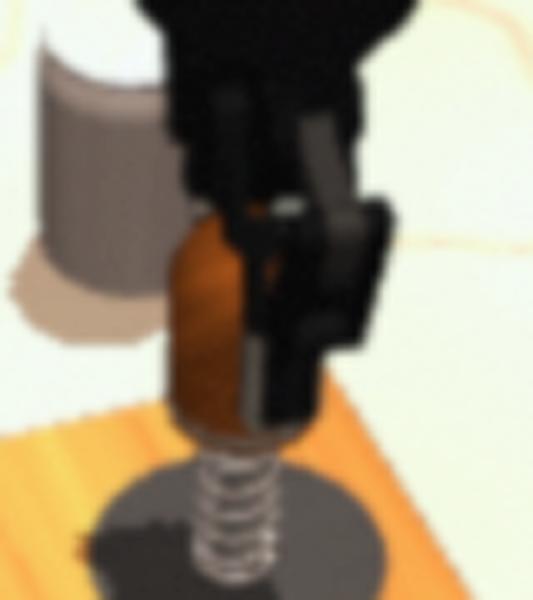

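The crop shows the hood upright over the spindle with the tip inside the bore; its rim is at crop row 440, just above the spring. The side load halved with the shift, so I'll continue the same way.

>>> play_rows([
  [-0.001, 0.0015, 0.003, 0, 0, 0, 1],
  [-0.0015, 0.002, 0.007, 0, 0, 0, 1],
  [-0.0015, 0.002, 0.011, 0, 0, 0, 1],
  [-0.0015, 0.002, 0.015, 0, 0, 0, 1],
  [-0.0015, 0.002, 0.019, 0, 0, 0, 1],
  [-0.0015, 0.002, 0.022, 0, 0, 0, 1],
])

```text
clock: 12.95
position: [0.6176, 0.0519, 0.1433]
tool_rot: [3.141, 0.001, -3.14]
force: [3.1, 5.2, 2.1]
grip_width: 0.0433
finger_force: 31.9
```

```bash
python3 - <<'E'
from h import *
f=grab_frame("side")[:,:,::-1]
s=observe();print(s["clock"],s["position"],s["tool_rot"],s["force"],s["moment"],s["finger_force"])
E
```

```text
13.0 [0.61758627 0.0519254  0.14313372] [ 3.14067362e+00  7.00420299e-04 -3.14049193e+00] [ 3.13839989  6.51372236 -0.15515601] [ 1.31627955 -0.91214042 -0.01004048] 31.7875475101755
```

>>> play_rows([
  [-0.002, 0.003, 0.001, 0, 0, 0, 1],
  [-0.002, 0.003, 0.003, 0, 0, 0, 1],
  [-0.002, 0.003, 0.004, 0, 0, 0, 1],
])

```text
clock: 13.3
position: [0.6182, 0.0525, 0.141]
tool_rot: [-3.141, -0.0, -3.141]
force: [-0.2, -0.0, 0.0]
grip_width: 0.0432
finger_force: 31.8
```

```bash
python3 - <<'E'
from h import *
f=grab_frame("side")[:,:,::-1]
s=observe();print(s["clock"],s["position"],s["tool_rot"],s["force"],s["moment"],s["finger_force"])
E
```

```text
13.35 [0.61813982 0.05251735 0.14101619] [-3.14118961e+00 -4.95356085e-04 -3.14106991e+00] [0.69466496 0.16588881 0.50988245] [ 0.05675627 -0.06429122  0.00869054] 31.80322593776509
```

>>> play_rows([
  [0, 0, 0.0015, 0, 0, 0, 1],
  [0, 0, 0.003, 0, 0, 0, 1],
  [0, 0, 0.004, 0, 0, 0, 1],
  [0, 0, 0.004, 0, 0, 0, 1],
])

```text
clock: 13.75
position: [0.6183, 0.0527, 0.1393]
tool_rot: [-3.141, -0.0, -3.141]
force: [-0.2, -0.8, 2.9]
grip_width: 0.0432
finger_force: 32.0
```

```bash
python3 - <<'E'
from h import *
for i in range(2):
  f=grab_frame("side")[:,:,::-1]
  s=observe();print(s["clock"],s["position"],s["force"],s["moment"],s["finger_force"])
g=f.astype(int).sum(2)//3
print([(v,g[v,346]) for v in range(212,226)])
E
```

```text
13.8 [0.61830527 0.05277548 0.13932964] [-0.53331215 -1.05159544  2.27048459] [-0.14815605  0.07971998 -0.01862359] 31.997385608847253
13.85 [0.61831087 0.0527672  0.13933611] [ 0.27572083 -0.76661613  2.64856666] [-0.12897826  0.09473233  0.00950238] 31.99794008396566
[(212, np.int64(36)), (213, np.int64(36)), (214, np.int64(37)), (215, np.int64(37)), (216, np.int64(37)), (217, np.int64(41)), (218, np.int64(41)), (219, np.int64(39)), (220, np.int64(41)), (221, np.int64(50)), (222, np.int64(51)), (223, np.int64(50)), (224, np.int64(66)), (225, np.int64(77))]
```

>>> play_rows([
  [0, 0, 0, 0, 0, 0, 0.45],
  [0, 0, 0, 0, 0, 0, 0.4],
  [0, 0, 0, 0, 0, 0, 0.2],
  [0, 0, 0, 0, 0, 0, 0.05],
  [0, 0, 0, 0, 0, 0, 0.05],
  [0, 0, -0.03, 0, 0, 0, 0.05],
  [0, 0, -0.08, 0, 0, 0, 0.05],
  [0, 0, -0.14, 0, 0, 0, 0.05],
  [0, 0, -0.18, 0, 0, 0, 0.2],
  [0, 0, -0.18, 0, 0, 0, 1],
])

```text
clock: 14.85
position: [0.6194, 0.0534, 0.2332]
tool_rot: [3.141, 0.005, -3.141]
force: [-0.2, 0.5, -0.5]
grip_width: 0.0554
finger_force: 0.0
```

>>> play_rows([
  [0, 0, 0, 0, 0, 0, 1],
  [0, 0, 0, 0, 0, 0, 1],
  [0, 0, 0, 0, 0, 0, 1],
  [0, 0, 0, 0, 0, 0, 1],
])

```text
clock: 15.25
position: [0.6181, 0.0529, 0.2288]
tool_rot: [3.142, -0.001, -3.141]
force: [0.3, 0.3, 0.1]
grip_width: -0.0003
finger_force: 0.0
```

```bash
python3 - <<'E'
from h import *
f=grab_frame("side")[:,:,::-1];cv2.imwrite("pics/side7.png",f)
s=observe();print(s["clock"],s["position"],s["tool_rot"],s["force"],s["grip_width"],s["finger_force"])
cv2.imwrite("pics/c8.png",np.clip(crop(f,310,140,80,90,533,600)*1.4,0,255).astype(np.uint8))
p=s["position"];print(proj("side",[p[0],p[1],.191]),proj("side",[p[0],p[1],.129]),proj("side",p))
E
```

```text
15.3 [0.61814076 0.05290277 0.22887151] [ 3.14144925e+00 -7.48519824e-04 -3.14067262e+00] [ 0.56270195  0.08546509 -0.03491411] 1.948181903861266e-05 0.0
[348.05669422 188.98812164] [346.65260597 214.20093196] [348.99042625 172.22136317]
```

View pics/c8.png

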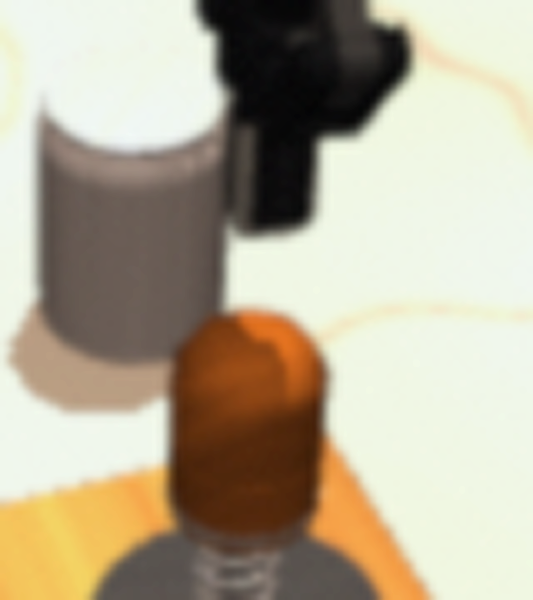

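The crop shows the hood standing level on the spring, released, with its axis at crop column 248. The shut fingers are directly above it.

>>> play_rows([
  [0, 0, 0.03, 0, 0, 0, 1],
  [0, 0, 0.055, 0, 0, 0, 1],
  [0, 0, 0.068, 0, 0, 0, 1],
  [0, 0, 0.072, 0, 0, 0, 1],
  [0, 0, 0.076, 0, 0, 0, 1],
  [0, 0, 0.08, 0, 0, 0, 1],
  [0, 0, 0.083, 0, 0, 0, 1],
  [0, 0, 0.085, 0, 0, 0, 1],
])

```text
clock: 16.1
position: [0.6185, 0.0529, 0.1871]
tool_rot: [3.142, 0.001, -3.141]
force: [-0.6, -0.1, 3.4]
grip_width: -0.0003
finger_force: 1.9
```

>>> play_rows([
  [0, 0, 0.001, 0, 0, 0, 1],
  [0, 0, 0.002, 0, 0, 0, 1],
  [0, 0, 0.002, 0, 0, 0, 1],
])

```text
clock: 16.4
position: [0.6184, 0.0529, 0.186]
tool_rot: [3.142, 0.0, -3.141]
force: [0.6, -0.3, 4.4]
grip_width: 0.0003
finger_force: 2.4
```

>>> play_rows([
  [0, 0, 0.001, 0, 0, 0, 1],
  [0, 0, 0.002, 0, 0, 0, 1],
  [0, 0, 0.003, 0, 0, 0, 1],
  [0, 0, 0.004, 0, 0, 0, 1],
  [0, 0, 0.004, 0, 0, 0, 1],
])

```text
clock: 16.9
position: [0.6185, 0.053, 0.1841]
tool_rot: [3.141, 0.001, -3.141]
force: [0.4, 0.1, 6.4]
grip_width: -0.0002
finger_force: 3.4
```

>>> play_rows([
  [0, 0, 0.001, 0, 0, 0, 1],
  [0, 0, 0.002, 0, 0, 0, 1],
  [0, 0, 0.002, 0, 0, 0, 1],
])

```text
clock: 17.2
position: [0.6188, 0.053, 0.1838]
tool_rot: [3.142, 0.001, -3.141]
force: [-2.0, -0.9, 15.1]
grip_width: 0.0002
finger_force: 7.7
```

>>> play_rows([
  [0, 0, -0.004, 0, 0, 0, 1],
  [0, 0, -0.01, 0, 0, 0, 1],
  [0, 0, -0.018, 0, 0, 0, 1],
  [0, 0, -0.04, 0, 0, 0, 1],
  [0, 0, -0.08, 0, 0, 0, 1],
  [0.06, 0, -0.1, 0, 0, 0, 1],
  [0.13, 0, -0.1, 0, 0, 0, 1],
  [0.2, 0, -0.1, 0, 0, -0.02, 1],
  [0.24, 0, -0.1, 0, 0, -0.04, 1],
  [0.24, 0, -0.1, 0, 0, -0.044, 1],
])

```text
clock: 18.2
position: [0.4964, 0.0525, 0.2336]
tool_rot: [-3.14, -0.0, -3.046]
force: [1.3, 0.3, 0.5]
grip_width: 0.0002
finger_force: 0.0
```

```bash
python3 - <<'E'
from h import *
np.set_printoptions(precision=4,suppress=True)
f=grab_frame("side")[:,:,::-1];cv2.imwrite("pics/side8.png",f)
s=observe();print(s["clock"],s["position"],s["tool_rot"],s["force"])
print(two((296.7,285),(263.4,268)),onz("top",296.7,285,.047),onz("side",263.4,268,.036))
c=np.array([.600,.0495]);m=np.radians(5.2);u=np.array([np.cos(m),np.sin(m)])
for d in(0,.06): print(d,c-u*(.097+d))
for d in (.05,.06,.07): print(d,proj("top",[*(c-u*(.097+d)),.047]),proj("side",[*(c-u*(.097+d)),.036]))
cv2.imwrite("pics/c9.png",np.clip(np.hstack([crop(f,310,140,80,90,400,450),crop(f,250,180,80,90,400,450)])*1.4,0,255).astype(np.uint8))
E
```

```text
18.25 [0.4979 0.0524 0.2336] [-3.1404  0.0007 -3.0477] [0.521 0.088 0.829]
(array([0.4442, 0.0358, 0.0389]), np.float64(0.0038324412802846486)) [0.4422 0.0357 0.047 ] [0.4462 0.0383 0.036 ]
0 [0.5034 0.0407]
0.06 [0.4436 0.0353]
0.05 [296.3789 278.8569] [267.2466 268.1247]
0.06 [296.9152 284.1994] [262.355  269.3792]
0.07 [297.4526 289.5533] [257.4416 270.6393]
```

View pics/c9.png

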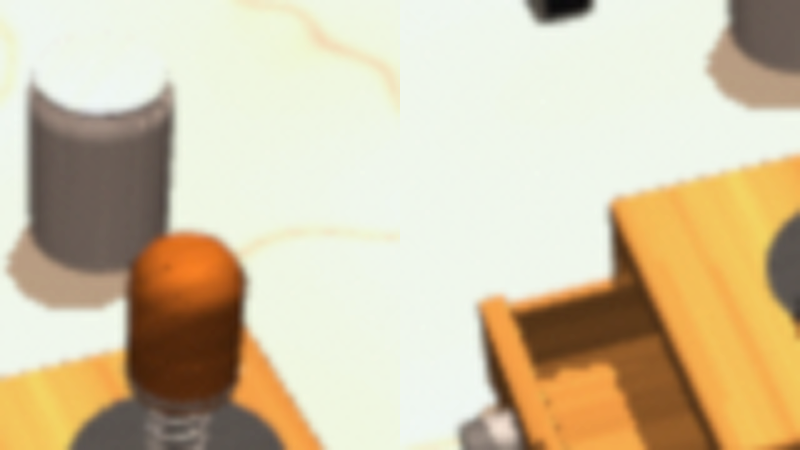

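The left crop shows the hood sprung back, level on the spring at its earlier height. The right crop shows the drawer about 60 mm out, with the knob at crop (490,435), full-frame (268,267). I'm going in front of the knob.

>>> play_rows([
  [0.07, -0.01, 0, 0, 0, 0, 1],
  [0.14, -0.02, 0, 0, 0, 0, 1],
  [0.183, -0.0245, 0.04, 0, 0, 0, 1],
  [0.183, -0.0245, 0.12, 0, 0, 0, 1],
  [0.183, -0.0245, 0.2, 0, 0, 0, 1],
  [0.183, -0.0245, 0.28, 0, 0, 0, 1],
  [0.183, -0.0245, 0.35, 0, 0, 0, 1],
  [0.183, -0.0245, 0.4, 0, 0, 0, 1],
  [0.183, -0.0245, 0.407, 0, 0, 0, 1],
  [0.183, -0.0245, 0.407, 0, 0, 0, 1],
])

```text
clock: 19.25
position: [0.4087, 0.0325, 0.0294]
tool_rot: [-3.142, -0.001, -3.048]
force: [0.1, -0.2, 0.3]
grip_width: -0.0001
finger_force: 0.0
```

```bash
python3 - <<'E'
from h import *
s=observe();print(s["clock"],s["position"],s["tool_rot"],s["force"],s["qpos"])
E
```

```text
19.25 [0.40873403 0.0325385  0.02935108] [-3.14157557e+00 -5.84761477e-04 -3.04829848e+00] [ 0.13199435 -0.17119375  0.30638057] [ 0.26536158  0.64839934 -0.62642371  2.25944064  0.85948467  0.48621534
  0.60788842]
```

>>> play_rows([
  [-0.03, 0, 0, 0, 0, 0, 1],
  [-0.05, 0, 0, 0, 0, 0, 1],
  [-0.07, 0, 0, 0, 0, 0, 1],
  [-0.09, 0, 0, 0, 0, 0, 1],
  [-0.11, 0, 0, 0, 0, 0, 1],
  [-0.125, 0, 0, 0, 0, 0, 1],
  [-0.135, 0, 0, 0, 0, 0, 1],
  [-0.142, 0, 0, 0, 0, 0, 1],
  [-0.148, 0, 0, 0, 0, 0, 1],
  [-0.152, 0, 0, 0, 0, 0, 1],
])

```text
clock: 20.25
position: [0.484, 0.0392, 0.0292]
tool_rot: [3.142, -0.0, -3.049]
force: [-1.5, 0.9, 0.1]
grip_width: 0.0001
finger_force: 0.7
```

>>> play_rows([
  [-0.003, 0, 0, 0, 0, 0, 1],
  [-0.006, 0, 0, 0, 0, 0, 1],
  [-0.008, 0, 0, 0, 0, 0, 1],
  [-0.01, 0, 0, 0, 0, 0, 1],
])

```text
clock: 20.65
position: [0.489, 0.0396, 0.0293]
tool_rot: [3.142, -0.0, -3.049]
force: [-0.6, 0.3, -0.4]
grip_width: -0.0001
finger_force: 0.6
```

>>> play_rows([
  [-0.003, 0, 0, 0, 0, 0, 1],
  [-0.006, 0, 0, 0, 0, 0, 1],
  [-0.008, 0, 0, 0, 0, 0, 1],
])

```text
clock: 20.95
position: [0.4931, 0.04, 0.0293]
tool_rot: [3.142, 0.0, -3.049]
force: [-1.8, 0.3, -0.8]
grip_width: -0.0002
finger_force: 0.6
```

>>> play_rows([
  [-0.002, 0, 0, 0, 0, 0, 1],
  [-0.003, 0, 0, 0, 0, 0, 1],
  [-0.003, 0, 0, 0, 0, 0, 1],
])

```text
clock: 21.25
position: [0.4937, 0.04, 0.0292]
tool_rot: [-3.141, -0.001, -3.049]
force: [-5.1, 0.1, 4.6]
grip_width: 0.0
finger_force: 3.2
```

>>> play_rows([
  [-0.002, 0, 0, 0, 0, 0, 1],
  [-0.003, 0, 0, 0, 0, 0, 1],
  [-0.003, 0, 0, 0, 0, 0, 1],
])

```text
clock: 21.55
position: [0.4938, 0.04, 0.029]
tool_rot: [-3.141, -0.004, -3.048]
force: [-15.9, -0.2, 11.2]
grip_width: 0.0001
finger_force: 7.9
```

```bash
python3 - <<'E'
from h import *
s=observe();print(s["position"],s["force"],s["moment"])
E
```

```text
[0.4938087  0.03995495 0.02900325] [-15.87494984  -0.17440412  11.24831601] [0.04870164 3.2488747  0.06922495]
```

The drawer has hit its stop: no further travel at 16 N. I'll back off and look.

>>> play_rows([
  [0.01, 0, 0, 0, 0, 0, 1],
  [0.04, 0, 0, 0, 0, 0, 1],
  [0.09, 0, 0, 0, 0, 0, 1],
  [0.14, 0, -0.04, 0, 0, 0, 1],
  [0.14, 0, -0.12, 0, 0, 0, 1],
  [0.14, 0, -0.2, 0, 0, 0, 1],
  [0.14, 0, -0.25, 0, 0, 0, 1],
  [0.14, 0, -0.25, 0, 0, 0, 1],
  [0.14, 0, -0.25, 0, 0, 0, 1],
])

```text
clock: 22.45
position: [0.4266, 0.0333, 0.1546]
tool_rot: [-3.141, 0.002, -3.049]
force: [0.4, -0.0, -0.0]
grip_width: 0.0003
finger_force: 0.0
```

```bash
python3 - <<'E'
from h import *
f=grab_frame("side")[:,:,::-1]
s=observe();print(s["clock"],s["position"],s["force"])
cv2.imwrite("pics/c10.png",np.clip(crop(f,250,140,150,165,545,600)*1.4,0,255).astype(np.uint8))
print(proj("side",[.5034,.0407,.036]))
E
```

```text
22.5 [0.42620993 0.03342908 0.15397072] [-0.90556592 -0.51115173 -0.00180026]
[291.38362756 261.93804585]
```

View pics/c10.png

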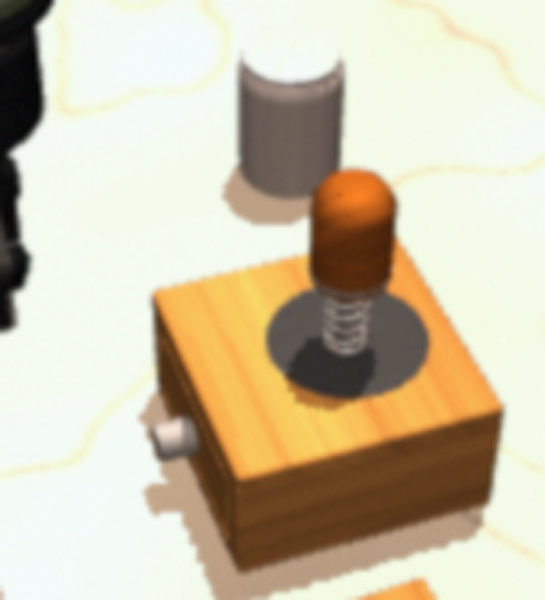

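The crop shows the drawer shut with the knob at crop (165,438), and the hood standing level on the spring at (352,230). The canister is untouched and the robot is clear.

```bash
python3 -c "
from workcell import *
print(job_done())"
```

```text
the job is handed in; nothing more can be done
None
```

The mill is reassembled and handed in at 22.5 s: the spring is on the spindle, the hood was pressed to its stop and sprang back level, and the drawer is fully shut; I never moved the canister or the jug.

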